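# Pack the pearl bead kit case

### The job

Pack the kit case for the next necklace: put the large round tin, the small round tin, the square box and the longer oblong box each flat on the floor of the recess of its own shape and size. Keep them upright on the way. Leave the six-sided tin and the shorter oblong box where they stand.

Things in the scene. Friction and masses are not known exactly. Their poses are not given: they have to be found in the camera images.
- big_tin: Large round bead tin, aluminium with a clear lid over white pearls: 56 mm diameter, 34 mm high. Stands on the bench. Origin: centre of its underside, z up.
- small_tin: Small round bead tin, aluminium with a clear lid over white pearls: 34 mm diameter, 36 mm high. Stands on the bench. Origin: centre of its underside, z up.
- square_box: Square white bead box with a clear lid over pearls: 46 x 46 mm, 34 mm high; x and y along its sides. Stands on the bench. Origin: centre of its underside, z up.
- long_box: The longer oblong white bead box with a clear lid over pearls: 60 mm (along x) x 24 mm (along y), 34 mm high. Stands on the bench. Origin: centre of its underside, z up.
- hex_tin: Look-alike to leave: six-sided aluminium bead tin, 50 mm across the flats, 58 mm across the corners, 34 mm high. Stands on the bench. Origin: centre of its underside, z up.
- short_box: Look-alike to leave: the shorter oblong white bead box, 36 mm (along x) x 24 mm (along y), 34 mm high. Stands on the bench. Origin: centre of its underside, z up.
- insert_big_round: Insert with the large round recess, 72 mm diameter, for the large round tin. Fixed, grey, 86 x 86 x 10 mm, one of four (2 x 2, 88 mm apart, any order) in a low dark wooden case. Origin: centre of its underside, 6 mm above the bench; z up, x and y along its sides. Recess centred, 6 mm deep, floor 4 mm above the origin; insert tops and case walls are 16 mm above the bench.
- insert_small_round: Insert with the small round recess, 50 mm diameter, for the small round tin. Fixed, grey, 86 x 86 x 10 mm, one of four (2 x 2, 88 mm apart, any order) in a low dark wooden case. Origin: centre of its underside, 6 mm above the bench; z up, x and y along its sides. Recess centred, 6 mm deep, floor 4 mm above the origin; insert tops and case walls are 16 mm above the bench.
- insert_square: Insert with the square recess, 62 x 62 mm, sides along x and y, for the square box. Fixed, grey, 86 x 86 x 10 mm, one of four (2 x 2, 88 mm apart, any order) in a low dark wooden case. Origin: centre of its underside, 6 mm above the bench; z up, x and y along its sides. Recess centred, 6 mm deep, floor 4 mm above the origin; insert tops and case walls are 16 mm above the bench.
- insert_oblong: Insert with the oblong recess, 76 mm (along x) x 40 mm (along y), for the longer oblong box. Fixed, grey, 86 x 86 x 10 mm, one of four (2 x 2, 88 mm apart, any order) in a low dark wooden case. Origin: centre of its underside, 6 mm above the bench; z up, x and y along its sides. Recess centred, 6 mm deep, floor 4 mm above the origin; insert tops and case walls are 16 mm above the bench.
Mind the look-alikes: they are no part of the job. What is shaped like the big_tin but yellow is not meant.

How it is judged:
At the end, for the whole second after the job is handed in: Each of the four named containers rests flat (within 0.08 rad) on the floor of its own insert's recess, its centre within 14 mm of the recess's centre, released and at rest; the six-sided tin and the shorter oblong box are within 30 mm of where they stood (horizontal distance between big_tin and insert_big_round below 0.014 m and z of big_tin in the frame of insert_big_round between 0.001 and 0.0065 m and angle between each of big_tin, small_tin, square_box, long_box's own z axis and vertical below 0.08 rad and linear speed of each of big_tin, small_tin, square_box, long_box below 0.02 m/s and contact force between each of big_tin, small_tin, square_box, long_box and the fingers below 0.05 N and horizontal distance between small_tin and insert_small_round below 0.014 m and z of small_tin in the frame of insert_small_round between 0.001 and 0.0065 m and horizontal distance between square_box and insert_square below 0.014 m and z of square_box in the frame of insert_square between 0.001 and 0.0065 m and horizontal distance between long_box and insert_oblong below 0.014 m and z of long_box in the frame of insert_oblong between 0.001 and 0.0065 m and distance of each of hex_tin, short_box from where it was at the start of the episode below 0.03 m); the robot touches nothing.
It fails at once if a container to be packed is tipped over (more than 0.9 rad) (angle between any of big_tin, small_tin, square_box, long_box's own z axis and vertical above 0.9 rad).
It fails at once if the six-sided tin, which does not belong, is moved by more than 30 mm (distance of hex_tin from where it was at the start of the episode above 0.03 m).
It fails at once if the shorter oblong box, which does not belong, is moved by more than 30 mm (distance of short_box from where it was at the start of the episode above 0.03 m).
It also fails if it takes over 93 s, if anything falls off the work surface, if the arm or the gripper's body presses on something with over 40 N, if the wrist force passes 120 N, or if a joint passes its speed limit or range.

### The arm

A 6-joint arm with a two-finger parallel gripper is mounted at the origin on the work surface. World frame = base frame: x ahead of the robot, y to its left, z up, the work surface at z = 0. Lengths are in m, angles in rad, forces in N, time in s.
With the tool pointing down it reaches from about 0.325 to 0.775 m from the base axis. Payload 9.3 kg.
Tool frame: the origin (TCP) lies midway between the tips of the shut fingers; the grasp point (between the pads) lies 19 mm behind it; z points along the fingers, y is the line along which they close (so a half turn about z gives the same grasp; the last joint's range is limited). The gripper opens to 85 mm and grips with 20 to 120 N. Pads are 22 mm wide; open, the fingers measure 114 mm over their backs; the gripper's body (76 mm by 85 mm) begins 54 mm behind the grasp point. The pads swing forward as they close: fully open they stand 13 mm farther back than shut.
Start: joints at [-1.429, 0.259, 0.021, 1.334, 0, 1.418], TCP at [0.16, -0.526, 0.211] pointing down, gripper open.
Joint ranges: [-3.04, 3.04], [-0.91, 1.82], [-1.04, 1.36], [-1.92, 1.95], [-1.52, 1.45], [-3.14, 3.14]. Speed limits (rad/s): [2.22, 2.22, 2.79, 3.14, 3.14, 3.14].

### API

Orientations are given as a unit quaternion [w, x, y, z].
In Python, from bench import monitor, cams, workorder gives the robot as it stands.
- The arm moves only by the tool step_arm, never from a script. Its argument "motion" is a list that holds one entry, the list of rows, each a list of 7 numbers: the opening, from 0 (shut) to 1 (fully open), then the shift along the tool's x, y, z in cm, then the turn, a rotation vector about the tool's x, y, z in degrees. In form: [[[claw, tx, ty, tz, wx, wy, wz], ...]]. A call has 1 to 5 rows; each row is the pose to reach, as a shift and turn from the pose commanded when the call began, along the tool's axes at that moment; what a row does not reach only later rows make up. A row lasts 1/10 s, in which the tool goes at most 50 mm and 8.59 degrees, less where a joint would pass 70% of its speed; a pose out of reach is approached as far as the arm can. A call with a gripper value outside its range is refused whole. The fingers move at their own pace and stop on an object; the grip force is fixed at half the most. Time passes only in rows, so rows that repeat a pose let the fingers close. It gives the time, the measured TCP pose, the force, the opening and the grip force at its end, in the units of the state.
- monitor.read_state(): the state, without advancing time (a new reading comes with each control period).
- cams.grab_frame(name): name is "side" or "top" or "wrist"; returns a dict with "frame" (420x560x3 uint8, red, green, blue), "camera_matrix" (3x3 intrinsics, pixels), "origin" and "rotation" of the camera in the world. Camera axes: x right, y up, looking along -z (the intrinsics and any distortion apply to the point x, -y, -z); pixel columns grow to the right and rows downward; lengths in m; the calibration is good to about 2 mm. A picture is of the moment at which its call begins. There is no depth.
- workorder.job_done(): hands the job in; it is judged then, once.
The state is a dict: "time_s": time; "joint_pos": joint angles; "joint_velocities": joint speeds; "joint_torque": joint torques, N m; "tool_pos": TCP position; "tcp_rot": TCP orientation; "wrist_force": force on the tool from outside, world axes, zero at the start; "wrist_torque": the same for the moment, N m; "width": opening from 0.0 (shut) to 1.0 (fully open); "finger_force": force on a finger pad.
Only numpy, scipy, OpenCV 4.12 (cv2) and the standard library are available. Lean on these libraries where they do the work, as an engineer would, in place of code of your own. Each camera call takes 0.05 s, during which the arm holds its last target. There are 200 camera calls.

## Working session

There is one attempt and no reset: what is moved stays moved. The work goes in short steps, Python scripts to look and compute and a tool call to move; the robot and the scene stay as the last step left them, time stands still between calls to the robot, and variables do not carry over. Pictures are saved under pics/ and viewed, at most 14 in all, crops included, and the job is handed in when it is done.

Besides the shell and the picture viewer there is one more tool, called after ">>>" by a JSON object that holds its "fn" and its "kwargs", one argument or row to a line. step_arm: Moves the arm, as the interface text tells. Its arguments: {"type":"object","properties":{"motion":{"type":"array"}},"required":["motion"]}

```bash
mkdir -p pics
cat > h.py <<'E'
import numpy as np, cv2
from bench import monitor, cams, workorder
def grab(n,f=None):
    d=cams.grab_frame(n)
    if f: cv2.imwrite('pics/'+f,cv2.cvtColor(d['frame'],cv2.COLOR_RGB2BGR))
    return d
def ray(d,u,v,z):
    K=np.array(d['camera_matrix']);r=np.linalg.solve(K,[u,v,1]);r=np.array([r[0],-r[1],-r[2]])
    w=np.array(d['rotation'])@r;o=np.array(d['origin']);return o+w*(z-o[2])/w[2]
E
python3 - <<'E'
from h import *
d=grab('top','top1.png');s=grab('side','side1.png')
for c in(d,s):
    print({k:np.round(v,3).tolist() for k,v in c.items() if k!='frame'}, [k for k in c])
print({k:np.round(v,3).tolist() for k,v in monitor.read_state().items()})
E
```

```text
{'camera_matrix': [[437.298, 0.0, 284.017], [0.0, 437.298, 213.019], [0.0, 0.0, 1.0]], 'origin': [0.436, -0.035, 1.117], 'rotation': [-0.701, -0.023, 0.034, 0.712]} ['frame', 'camera_matrix', 'origin', 'rotation']
{'camera_matrix': [[398.037, 0.0, 277.405], [0.0, 398.037, 204.322], [0.0, 0.0, 1.0]], 'origin': [0.336, -0.842, 0.563], 'rotation': [0.875, 0.475, -0.046, -0.087]} ['frame', 'camera_matrix', 'origin', 'rotation']
{'time_s': 0.1, 'joint_pos': [-1.429, 0.259, 0.021, 1.334, 0.0, 1.418], 'joint_velocities': [0.0, -0.0, 0.002, -0.001, -0.0, 0.0], 'joint_torque': [0.004, -55.67, 34.507, 0.012, -0.0, -0.0], 'tool_pos': [0.16, -0.526, 0.21], 'tcp_rot': [-0.001, 0.989, 0.147, 0.0], 'wrist_force': [-0.095, 0.444, 0.927], 'wrist_torque': [-0.001, 0.045, -0.015], 'finger_force': 0.0, 'width': 1.004}
```

View pics/top1.png

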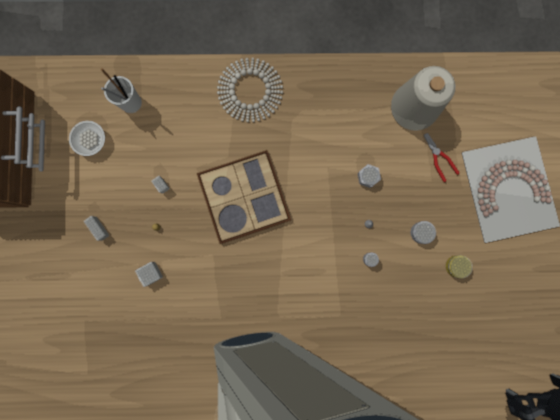

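View pics/side1.png

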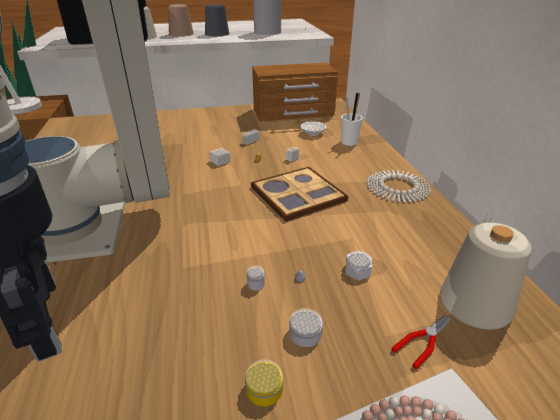

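```bash
sed -i 's/w=np.array(d\[.rotation.\])@r/q=d["rotation"];w=R.from_quat([q[1],q[2],q[3],q[0]]).apply(r)/; 1a from scipy.spatial.transform import Rotation as R' h.py
python3 - <<'E'
import cv2,numpy as np
im=cv2.imread('pics/top1.png')
def c(x,y,w,h,s):return cv2.resize(im[y:y+h,x:x+w],None,fx=s,fy=s,interpolation=cv2.INTER_CUBIC)
a=c(75,160,100,135,4); b=c(195,145,100,100,4)
cv2.imwrite('pics/c1.png',np.hstack([a,b.copy() if 0 else cv2.copyMakeBorder(b,0,140,0,0,cv2.BORDER_CONSTANT)]))
cv2.imwrite('pics/c2.png',c(340,155,140,130,4))
E
```

```text
(no output)
```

View pics/c1.png

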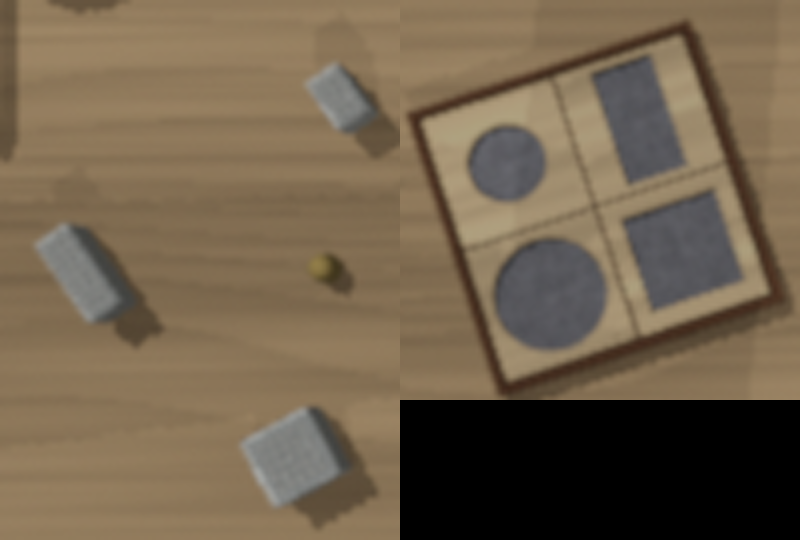

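View pics/c2.png

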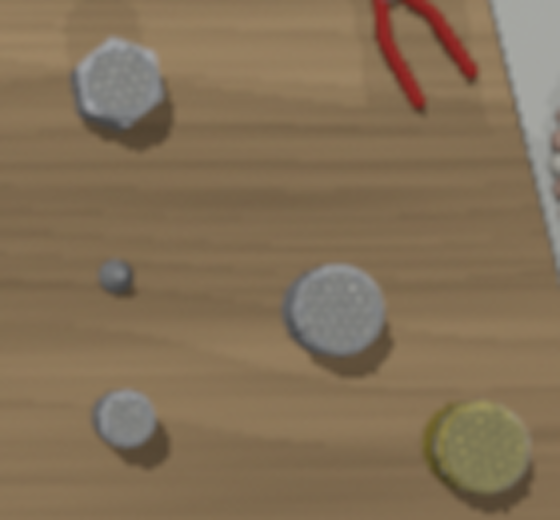

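Run:
```python
from h import *
d=grab('top')
A=lambda x,y:(75+(x+.5)/4-.5,160+(y+.5)/4-.5)
B=lambda x,y:(195+(x-399.5)/4-.5,145+(y+.5)/4-.5)
C=lambda x,y:(340+(x+.5)/4-.5,155+(y+.5)/4-.5)
def sh(n,f,p,z):
    P=np.array([ray(d,*f(*q),z)[:2] for q in p]);c=P.mean(0)
    e=[(np.round(np.hypot(*(P[i]-P[i-1]))*1000),np.round(np.degrees(np.arctan2(*(P[i]-P[i-1])[::-1])),1)) for i in range(len(P))] if len(P)>1 else ''
    print(n,c.round(4),'r',np.hypot(*c).round(3),e)
sh('long',A,[(35,243),(67,224),(124,308),(95,322)],.034)
sh('square',A,[(240,443),(306,408),(342,468),(277,506)],.034)
sh('short',A,[(305,84),(338,64),(372,108),(346,132)],.034)
sh('bead',A,[(321,267)],.01)
sh('small',C,[(127,417)],.036)
sh('big',C,[(339,309)],.034)
sh('hex',C,[(120,82)],.034)
sh('bead2',C,[(116,277)],.01)
sh('yellow',C,[(484,445)],.034)
sh('r_small',B,[(507,162)],.016);sh('r_big',B,[(551,294)],.016)
sh('r_obl',B,[(593,73),(650,57),(685,163),(630,184)],.016)
sh('r_sq',B,[(624,221),(713,190),(742,279),(653,310)],.016)
sh('case',B,[(409,115),(687,21),(783,298),(502,394)],.016)
q=monitor.read_state()['tcp_rot'];print(R.from_quat([q[1],q[2],q[3],q[0]]).as_matrix().round(3))
```

```text
long [0.4931 0.4134] r 0.643 [(np.float64(62.0), np.float64(37.4)), (np.float64(22.0), np.float64(-59.3)), (np.float64(63.0), np.float64(-145.6)), (np.float64(19.0), np.float64(115.4))]
square [0.3798 0.283 ] r 0.474 [(np.float64(45.0), np.float64(30.8)), (np.float64(45.0), np.float64(-62.7)), (np.float64(43.0), np.float64(-148.9)), (np.float64(45.0), np.float64(119.6))]
short [0.601  0.2549] r 0.653 [(np.float64(40.0), np.float64(40.1)), (np.float64(24.0), np.float64(-58.8)), (np.float64(35.0), np.float64(-142.7)), (np.float64(22.0), np.float64(132.8))]
bead [0.4967 0.2726] r 0.567 
small [ 0.4072 -0.2671] r 0.487 
big [ 0.4719 -0.4019] r 0.62 
hex [ 0.6163 -0.2697] r 0.673 
bead2 [ 0.4952 -0.2684] r 0.563 
yellow [ 0.3865 -0.4886] r 0.623 
r_small [0.5985 0.1041] r 0.608 
r_big [0.5143 0.0767] r 0.52 
r_obl [0.6249 0.0199] r 0.625 [(np.float64(75.0), np.float64(17.7)), (np.float64(38.0), np.float64(-74.8)), (np.float64(72.0), np.float64(-162.6)), (np.float64(37.0), np.float64(110.3))]
r_sq [ 0.5411 -0.0067] r 0.541 [(np.float64(59.0), np.float64(17.4)), (np.float64(60.0), np.float64(-71.4)), (np.float64(59.0), np.float64(-162.8)), (np.float64(59.0), np.float64(108.4))]
case [0.5697 0.0483] r 0.572 [(np.float64(187.0), np.float64(18.2)), (np.float64(186.0), np.float64(-71.7)), (np.float64(188.0), np.float64(-161.8)), (np.float64(186.0), np.float64(108.1))]
[[ 0.957  0.29  -0.   ]
 [ 0.29  -0.957  0.001]
 [ 0.    -0.001 -1.   ]]
```

```bash
cat >> h.py <<'E'
def go(x,y,z,a):
    s=monitor.read_state();q=s['tcp_rot'];T=R.from_quat([q[1],q[2],q[3],q[0]]);a=np.radians(a)
    G=R.from_matrix(np.array([[np.cos(a),np.sin(a),0],[np.sin(a),-np.cos(a),0],[0,0,-1]]))
    print('t',s['time_s'],'tcp',np.round(s['tool_pos'],4),'w',s['width'],'j6',round(s['joint_pos'][5],2),'F',np.round(s['wrist_force'],1))
    print('cm',np.round(T.inv().apply(np.array([x,y,z])-s['tool_pos'])*100,2),'deg',np.round((T.inv()*G).as_rotvec(degrees=True),1))
E
cat > go <<'E'
#!/bin/sh
python3 -c "from h import *; go($1,$2,$3,$4)"
E
chmod +x go; ./go .4719 -.4019 .10 108
```

```text
t 0.15 tcp [ 0.1598 -0.526   0.2102] w 1.0015363176315533 j6 1.42 F [ 0.3  0.1 -0.5]
cm [33.47 -2.8  11.03] deg [ -0.   -0.1 -91.1]
```

>>> {"fn": "step_arm", "kwargs": {
  "motion": [
    [[1, 33.4, -2.8, 11, 0, 0, -91], [1, 33.4, -2.8, 11, 0, 0, -91], [1, 33.4, -2.8, 11, 0, 0, -91], [1, 33.4, -2.8, 11, 0, 0, -91], [1, 33.4, -2.8, 11, 0, 0, -91]]
  ]
}}

```text
time_s: 0.65
tool_pos: [0.3821, -0.4375, 0.132]
tcp_rot: [0.0, 0.865, 0.502, -0.0]
wrist_force: [0.4, -1.0, -0.3]
width: 0.999
finger_force: 0.0
```

```bash
./go .4719 -.4019 .10 108
```

```text
t 0.65 tcp [ 0.3821 -0.4375  0.132 ] w 0.9986661195686607 j6 1.09 F [ 0.4 -1.  -0.3]
cm [7.55 6.03 3.2 ] deg [ -0.    0.  -47.8]
```

>>> {"fn": "step_arm", "kwargs": {
  "motion": [
    [[1, 7.5, 6, 3.2, 0, 0, -47.8], [1, 7.5, 6, 3.2, 0, 0, -47.8], [1, 7.5, 6, 3.2, 0, 0, -47.8], [1, 7.5, 6, 3.2, 0, 0, -47.8], [1, 7.5, 6, 3.2, 0, 0, -47.8]]
  ]
}}

```text
time_s: 1.15
tool_pos: [0.4705, -0.4031, 0.1]
tcp_rot: [-0.001, 0.621, 0.784, 0.0]
wrist_force: [-0.1, -1.2, 0.3]
width: 1.001
finger_force: 0.0
```

```bash
./go .4719 -.4019 .10 108; python3 -c "
from h import *
grab('wrist','w1.png')"
```

```text
t 1.15 tcp [ 0.4705 -0.4031  0.1   ] w 1.0009245335855854 j6 0.5 F [-0.1 -1.2  0.3]
cm [ 0.08  0.16 -0.  ] deg [-0.  -0.1 -4.7]
```

View pics/w1.png

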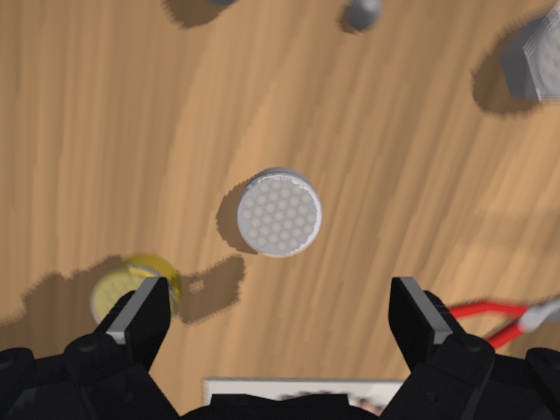

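```bash
python3 -c "
from h import *
d=cams.grab_frame('wrist');print(ray(d,279,214,.034))"; ./go .4719 -.4019 .007 108
```

```text
[ 0.46939126 -0.40155445  0.034     ]
t 1.25 tcp [ 0.4701 -0.4035  0.1003] w 0.9964880064123197 j6 0.5 F [ 0.4  0.4 -0.1]
cm [0.11 0.21 9.33] deg [-0. -0. -5.]
```

>>> {"fn": "step_arm", "kwargs": {
  "motion": [
    [[1, 0.2, 0.1, 3.5, 0, 0, -3], [1, 0.2, 0.1, 7, 0, 0, -5], [1, 0.2, 0.1, 9.3, 0, 0, -5], [1, 0.2, 0.1, 9.3, 0, 0, -5], [0.4, 0.2, 0.1, 9.3, 0, 0, -5]]
  ]
}}

```text
time_s: 1.75
tool_pos: [0.4706, -0.4018, 0.0081]
tcp_rot: [-0.0, 0.59, 0.807, 0.0]
wrist_force: [0.4, 0.1, 0.4]
width: 0.852
finger_force: 0.0
```

>>> {"fn": "step_arm", "kwargs": {
  "motion": [
    [[0.4, 0, 0, 0, 0, 0, 0], [0.4, 0, 0, 0, 0, 0, 0], [0.4, 0, 0, 0, 0, 0, 0], [0.4, 0, 0, 0, 0, 0, 0], [0.4, 0, 0, 0, 0, 0, 0]]
  ]
}}

```text
time_s: 2.25
tool_pos: [0.4722, -0.4043, 0.0125]
tcp_rot: [0.004, 0.589, 0.808, -0.001]
wrist_force: [-3.4, 0.1, 22.3]
width: 0.407
finger_force: 11.1
```

```bash
./go .5143 .0766 .11 108; python3 -c "
from h import *
print(monitor.read_state()['finger_force'])
grab('side','s2.png')"
```

```text
t 2.25 tcp [ 0.4722 -0.4043  0.0125] w 0.4070973307006503 j6 0.42 F [-3.4  0.1 22.3]
cm [ 44.43  18.7  -10.07] deg [ 0.1  0.5 -0.2]
11.061123562976718
```

View pics/s2.png

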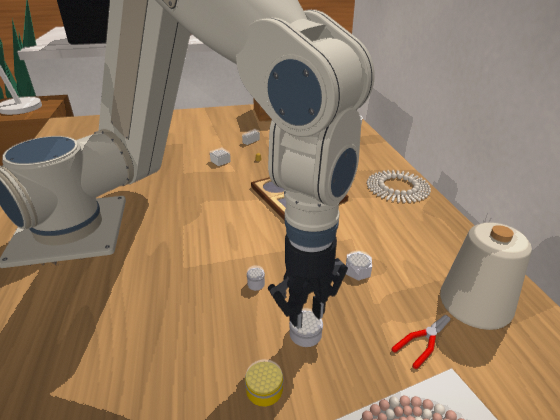

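```bash
python3 -c "
import cv2
im=cv2.imread('pics/s2.png')[230:360,240:380];cv2.imwrite('pics/c3.png',cv2.resize(im,None,fx=4,fy=4,interpolation=2))"
```

```text
(no output)
```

View pics/c3.png

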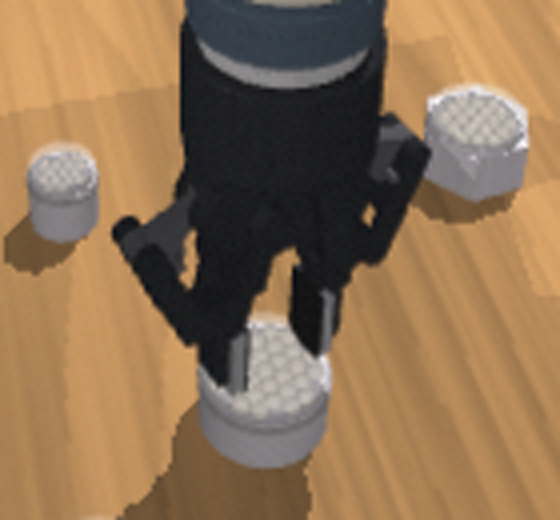

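>>> {"fn": "step_arm", "kwargs": {
  "motion": [
    [[0.4, 0, 0, -2, 0, 0.5, 0], [0.4, 0, 0, -5, 0, 0.5, 0], [0.4, 0, 0, -6, 0, 0.5, 0], [0.4, 0, 0, -6, 0, 0.5, 0], [0.4, 0, 0, -6, 0, 0.5, 0]]
  ]
}}

```text
time_s: 2.8
tool_pos: [0.4705, -0.4015, 0.0675]
tcp_rot: [-0.003, 0.589, 0.808, 0.003]
wrist_force: [-1.1, 0.1, -0.8]
width: 0.4
finger_force: 0.0
```

```bash
./go .4719 -.4019 .07 108; python3 -c "
from h import *
d=grab('side','s3.png')
s=monitor.read_state()
q=d['rotation'];Rm=R.from_quat([q[1],q[2],q[3],q[0]])
T=R.from_quat(np.array(s['tcp_rot'])[[1,2,3,0]])
K=np.array(d['camera_matrix']);im=cv2.imread('pics/s3.png')[210:350,240:380];im=cv2.resize(im,None,fx=4,fy=4,interpolation=2)
for b in (0,1,2):
  for sy in(-1,1):
    P=np.array(s['tool_pos'])+T.apply([0,sy*.017,-b*.01]);c=Rm.inv().apply(P-d['origin']);p=K@[c[0],-c[1],-c[2]];p=p[:2]/p[2]
    cv2.circle(im,tuple(((p-[240,210])*4).astype(int).tolist()),4,[(0,0,255),(0,255,0),(255,0,0)][b],-1)
cv2.imwrite('pics/c4.png',im)"
```

```text
t 2.8 tcp [ 0.4705 -0.4015  0.0675] w 0.3996925701962563 j6 0.42 F [-1.1  0.1 -0.8]
cm [-0.08  0.12 -0.25] deg [ 0.  -0.5 -0.2]
```

View pics/c4.png

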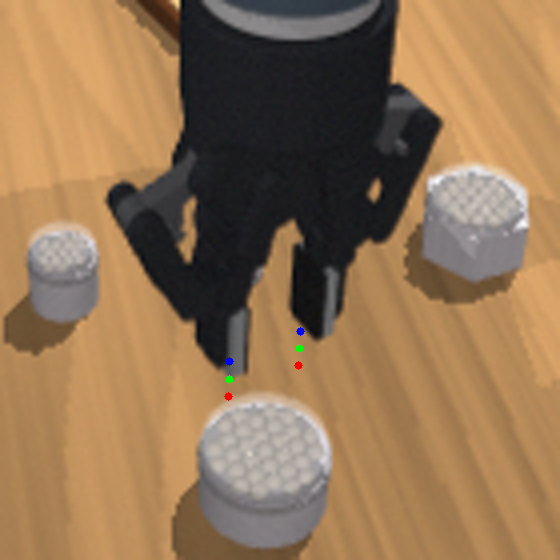

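>>> {"fn": "step_arm", "kwargs": {
  "motion": [
    [[1, 0, 0, -1, 0, -0.5, 0], [1, 0, 0, -1, 0, -0.5, 0], [1, 0, 0, -1, 0, -0.5, 0], [1, 0, 0, -1, 0, -0.5, 0], [1, 0, 0, -1, 0, -0.5, 0]]
  ]
}}

```text
time_s: 3.35
tool_pos: [0.4705, -0.4016, 0.0774]
tcp_rot: [-0.0, 0.589, 0.808, 0.0]
wrist_force: [-0.0, 0.4, 0.5]
width: 0.997
finger_force: 0.0
```

```bash
python3 -c "
from h import *
d=grab('side');print(ray(d,305.9,322.2,.034))
d=grab('wrist','w2.png')
s=monitor.read_state()
T=R.from_quat(np.array(s['tcp_rot'])[[1,2,3,0]])
q=d['rotation'];Rm=R.from_quat([q[1],q[2],q[3],q[0]]);print('cam in tool',T.inv().apply(d['origin']-s['tool_pos']),(T.inv()*Rm).as_matrix().round(2).tolist())
g=cv2.GaussianBlur(cv2.cvtColor(d['frame'],cv2.COLOR_RGB2GRAY),(5,5),1)
c=cv2.HoughCircles(g,cv2.HOUGH_GRADIENT,1.5,60,param1=80,param2=40,minRadius=35,maxRadius=75);print(c)
for x in c[0][:4]: print(ray(d,x[0],x[1],.034),x)
"; ./go .4705 -.4017 0 108
```

```text
[ 0.46958041 -0.40840497  0.034     ]
cam in tool [ 0.0759622  -0.00040011 -0.16380271] [[-0.0, 0.96, 0.3], [1.0, 0.0, -0.0], [-0.0, 0.3, -0.96]]
[[[273.75 231.75  41.6 ]
  [ 96.75 312.75  36.05]]]
[ 0.46775462 -0.40437539  0.034     ] [273.75 231.75  41.6 ]
[ 0.37796941 -0.49038578  0.034     ] [ 96.75 312.75  36.05]
t 3.45 tcp [ 0.4706 -0.4016  0.0775] w 0.9945350493356129 j6 0.42 F [ 0.9  0.8 -1.4]
cm [-0.01 -0.01  7.75] deg [-0.  -0.  -0.2]
```

View pics/w2.png

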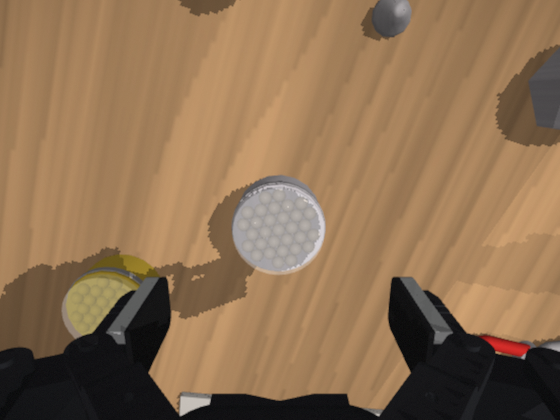

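>>> {"fn": "step_arm", "kwargs": {
  "motion": [
    [[1, -0.2, -0.15, 3, 0, 0, 0], [1, -0.2, -0.15, 6, 0, 0, 0], [1, -0.2, -0.15, 8.1, 0, 0, 0], [1, -0.2, -0.15, 8.1, 0, 0, 0], [1, -0.2, -0.15, 8.1, 0, 0, 0]]
  ]
}}

```text
time_s: 3.95
tool_pos: [0.4698, -0.4041, -0.003]
tcp_rot: [-0.0, 0.589, 0.808, 0.0]
wrist_force: [0.1, 0.7, 0.6]
width: 1.001
finger_force: 0.0
```

>>> {"fn": "step_arm", "kwargs": {
  "motion": [
    [[0.8, 0, 0, 0, 0, 0, 0], [0.7, 0, 0, 0, 0, 0, 0], [0.5, 0, 0, 0, 0, 0, 0], [0.5, 0, 0, 0, 0, 0, 0], [0.5, 0, 0, 0, 0, 0, 0]]
  ]
}}

```text
time_s: 4.45
tool_pos: [0.4704, -0.4046, -0.0015]
tcp_rot: [0.001, 0.589, 0.808, -0.0]
wrist_force: [-0.9, 1.5, 8.2]
width: 0.628
finger_force: 61.8
```

```bash
./go .5143 .0766 .10 108
```

```text
t 4.45 tcp [ 0.4704 -0.4046 -0.0015] w 0.6279398507640714 j6 0.41 F [-0.9  1.5  8.2]
cm [ 44.44  18.93 -10.23] deg [ 0.1  0.1 -0.2]
```

>>> {"fn": "step_arm", "kwargs": {
  "motion": [
    [[0.4, 0, 0, -1, 0, 0, 0], [0.4, 0, 0, -3, 0, 0, 0], [0.4, 0, 0, -6, 0, 0, 0], [0.4, 0, 0, -9, 0, 0, 0], [0.4, 0, 0, -9, 0, 0, 0]]
  ]
}}

```text
time_s: 4.95
tool_pos: [0.4713, -0.4057, 0.0919]
tcp_rot: [0.004, 0.589, 0.808, -0.001]
wrist_force: [0.3, -0.4, -0.6]
width: 0.626
finger_force: 63.3
```

```bash
./go .5143 .0766 .09 108; python3 -c "
from h import *
d=grab('side','s4.png')
print(monitor.read_state()['finger_force'])
im=cv2.imread('pics/s4.png')[140:340,220:420];im=cv2.resize(im,None,fx=3,fy=3,interpolation=2)
cv2.imwrite('pics/c5.png',im)"
```

```text
t 4.95 tcp [ 0.4713 -0.4057  0.0919] w 0.6255249132526352 j6 0.41 F [ 0.3 -0.4 -0.6]
cm [44.59 18.86 -0.06] deg [ 0.2  0.4 -0.2]
63.28747630119324
```

View pics/c5.png

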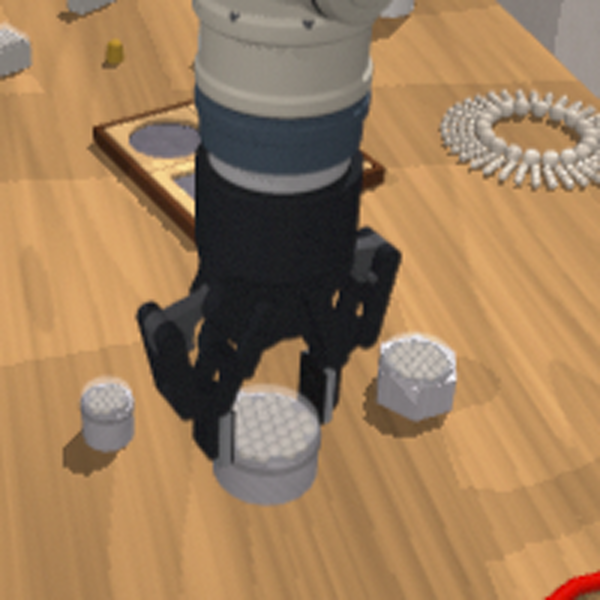

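>>> {"fn": "step_arm", "kwargs": {
  "motion": [
    [[0.4, 44.6, 18.9, 0, 0, 0, 0], [0.4, 44.6, 18.9, 0, 0, 0, 0], [0.4, 44.6, 18.9, 0, 0, 0, 0], [0.4, 44.6, 18.9, 0, 0, 0, 0], [0.4, 44.6, 18.9, 0, 0, 0, 0]]
  ]
}}

```text
time_s: 5.5
tool_pos: [0.4914, -0.153, 0.0861]
tcp_rot: [-0.001, 0.589, 0.808, -0.0]
wrist_force: [0.6, 0.5, -1.7]
width: 0.631
finger_force: 63.3
```

```bash
./go .5143 .0766 .09 108
```

```text
t 5.5 tcp [ 0.4914 -0.153   0.0861] w 0.631260015861106 j6 0.8 F [ 0.6  0.5 -1.7]
cm [21.16  9.2  -0.38] deg [-0.  -0.  -0.2]
```

>>> {"fn": "step_arm", "kwargs": {
  "motion": [
    [[0.4, 21.2, 9.2, -0.2, 0, 0, 0], [0.4, 21.2, 9.2, -0.2, 0, 0, 0], [0.4, 21.2, 9.2, -0.2, 0, 0, 0], [0.4, 21.2, 9.2, -0.2, 0, 0, 0], [0.4, 21.2, 9.2, -0.2, 0, 0, 0]]
  ]
}}

```text
time_s: 6.0
tool_pos: [0.5139, 0.0781, 0.0882]
tcp_rot: [-0.001, 0.588, 0.809, -0.0]
wrist_force: [0.0, -0.1, -1.0]
width: 0.626
finger_force: 63.3
```

>>> {"fn": "step_arm", "kwargs": {
  "motion": [
    [[0.4, 0, 0, 0, 0, 0, 0], [0.4, 0, 0, 0, 0, 0, 0], [0.4, 0, 0, 0, 0, 0, 0]]
  ]
}}

```text
time_s: 6.3
tool_pos: [0.5145, 0.0743, 0.0883]
tcp_rot: [-0.0, 0.589, 0.808, -0.0]
wrist_force: [0.2, -0.3, -0.9]
width: 0.626
finger_force: 63.3
```

```bash
./go .5143 .0766 .0095 108
```

```text
t 6.3 tcp [0.5145 0.0743 0.0883] w 0.6256039241235266 j6 1.24 F [ 0.2 -0.3 -0.9]
cm [0.23 0.06 7.88] deg [-0.1 -0.  -0.2]
```

>>> {"fn": "step_arm", "kwargs": {
  "motion": [
    [[0.4, 0.2, 0, 3, 0, 0, 0], [0.4, 0.2, 0, 5.5, 0, 0, 0], [0.4, 0.2, 0, 7, 0, 0, 0], [0.4, 0.2, 0, 7.8, 0, 0, 0], [0.4, 0.2, 0, 7.8, 0, 0, 0]]
  ]
}}

```text
time_s: 6.8
tool_pos: [0.5138, 0.0759, 0.01]
tcp_rot: [-0.001, 0.59, 0.808, -0.0]
wrist_force: [0.2, -0.0, -1.5]
width: 0.623
finger_force: 63.4
```

```bash
./go .5143 .0766 .0095 108
```

```text
t 6.8 tcp [0.5138 0.0759 0.01  ] w 0.6232348194971374 j6 1.25 F [ 0.2 -0.  -1.5]
cm [0.05 0.07 0.05] deg [-0.1 -0.  -0.3]
```

Release and lift.

>>> {"fn": "step_arm", "kwargs": {
  "motion": [
    [[0.7, 0, 0, 0.1, 0, 0, 0], [0.85, 0, 0, 0.1, 0, 0, 0], [0.9, 0, 0, 0.1, 0, 0, 0], [0.9, 0, 0, -3, 0, 0, 0], [0.9, 0, 0, -7, 0, 0, 0]]
  ]
}}

```text
time_s: 7.3
tool_pos: [0.5131, 0.0769, 0.0807]
tcp_rot: [-0.001, 0.589, 0.808, -0.001]
wrist_force: [1.1, 0.6, -0.1]
width: 0.901
finger_force: 0.0
```

```bash
./go .4072 -.2671 .09 108
```

```text
t 7.3 tcp [0.5131 0.0769 0.0807] w 0.9013909571296311 j6 1.25 F [ 1.1  0.6 -0.1]
cm [-29.5  -20.62  -0.9 ] deg [-0.2 -0.1 -0.2]
```

>>> {"fn": "step_arm", "kwargs": {
  "motion": [
    [[0.8, -29.5, -20.6, -1, 0, 0, 0], [0.8, -29.5, -20.6, -1, 0, 0, 0], [0.8, -29.5, -20.6, -1, 0, 0, 0], [0.8, -29.5, -20.6, -1, 0, 0, 0], [0.8, -29.5, -20.6, -1, 0, 0, 0]]
  ]
}}

```text
time_s: 7.8
tool_pos: [0.4402, -0.1637, 0.0885]
tcp_rot: [0.001, 0.589, 0.808, 0.0]
wrist_force: [0.5, -0.5, -0.1]
width: 0.794
finger_force: 0.0
```

```bash
./go .4072 -.2671 .09 108
```

```text
t 7.8 tcp [ 0.4402 -0.1637  0.0885] w 0.7937264940325635 j6 0.72 F [ 0.5 -0.5 -0.1]
cm [-8.83 -6.31 -0.14] deg [ 0.1  0.1 -0.1]
```

>>> {"fn": "step_arm", "kwargs": {
  "motion": [
    [[0.8, -8.8, -6.3, 0, 0, 0, 0], [0.8, -8.8, -6.3, 0, 0, 0, 0], [0.8, -8.8, -6.3, 0, 0, 0, 0], [0.8, -8.8, -6.3, 0, 0, 0, 0], [0.8, -8.8, -6.3, 0, 0, 0, 0]]
  ]
}}

```text
time_s: 8.3
tool_pos: [0.4078, -0.2644, 0.0878]
tcp_rot: [-0.0, 0.589, 0.808, 0.0]
wrist_force: [-0.4, 0.3, 0.3]
width: 0.8
finger_force: 0.0
```

```bash
python3 -c "
from h import *
d=grab('wrist')
g=cv2.GaussianBlur(cv2.cvtColor(d['frame'],cv2.COLOR_RGB2GRAY),(5,5),1)
c=cv2.HoughCircles(g,cv2.HOUGH_GRADIENT,1.5,60,param1=80,param2=25,minRadius=18,maxRadius=40)
for x in c[0][:4]: print(ray(d,x[0],x[1],.036),x)
t=grab('top')
g=cv2.cvtColor(t['frame'],cv2.COLOR_RGB2GRAY)[185:250,200:260]
c=cv2.HoughCircles(cv2.resize(g,None,fx=4,fy=4),cv2.HOUGH_GRADIENT,1.5,60,param1=80,param2=25,minRadius=35,maxRadius=60)
for x in c[0][:4]: print('big?',ray(t,200+x[0]/4-.4,185+x[1]/4-.4,.044),x/4)
cv2.imwrite('pics/t5.png',cv2.cvtColor(cv2.resize(t['frame'][140:250,190:300],None,fx=5,fy=5),cv2.COLOR_RGB2BGR))
"; ./go .4072 -.2671 -.006 108
```

```text
[ 0.40499167 -0.26732972  0.036     ] [273.75 227.25  26.4 ]
[ 0.60543688 -0.27268442  0.036     ] [560.25     321.75      30.150002]
[ 0.49107837 -0.26707334  0.036     ] [404.25 266.25  30.3 ]
[ 0.58806791 -0.31714474  0.036     ] [504.75 368.25  32.4 ]
big? [0.50943971 0.07286928 0.044     ] [33.1875 34.6875 13.9625]
big? [0.59429663 0.10011372 0.044     ] [21.9375  0.5625 10.325 ]
t 8.4 tcp [ 0.4082 -0.2637  0.0878] w 0.7998346784351056 j6 0.51 F [ 0.  -0.8  0.4]
cm [-0.29 -0.2   9.38] deg [ 0.  -0.  -0.1]
```

View pics/t5.png

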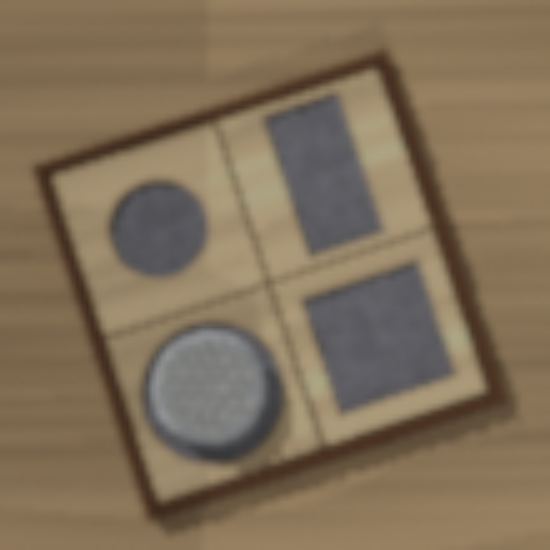

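>>> {"fn": "step_arm", "kwargs": {
  "motion": [
    [[0.8, -0.3, -0.3, 3, 0, 0, 0], [0.8, -0.3, -0.3, 6, 0, 0, 0], [0.8, -0.3, -0.3, 8.5, 0, 0, 0], [0.8, -0.3, -0.3, 9, 0, 0, 0], [0.8, -0.3, -0.3, 9, 0, 0, 0]]
  ]
}}

```text
time_s: 8.9
tool_pos: [0.406, -0.2677, -0.0025]
tcp_rot: [-0.001, 0.588, 0.809, 0.0]
wrist_force: [0.9, -0.4, -0.2]
width: 0.799
finger_force: 0.0
```

>>> {"fn": "step_arm", "kwargs": {
  "motion": [
    [[0.6, 0, 0, 0, 0, 0, 0], [0.4, 0, 0, 0, 0, 0, 0], [0.2, 0, 0, 0, 0, 0, 0], [0.2, 0, 0, 0, 0, 0, 0], [0.2, 0, 0, 0, 0, 0, 0]]
  ]
}}

```text
time_s: 9.4
tool_pos: [0.4065, -0.2693, -0.0008]
tcp_rot: [0.001, 0.589, 0.808, 0.0]
wrist_force: [-0.9, 2.5, 8.8]
width: 0.375
finger_force: 58.6
```

```bash
./go .5982 .1039 .09 108; python3 -c "
from h import *
print(monitor.read_state()['finger_force'])"
```

```text
t 9.4 tcp [ 0.4065 -0.2693 -0.0008] w 0.37509551285357473 j6 0.5 F [-0.9  2.5  8.8]
cm [29.63 29.69 -9.1 ] deg [ 0.1  0.1 -0.2]
58.647242188453674
```

>>> {"fn": "step_arm", "kwargs": {
  "motion": [
    [[0.2, 0, 0, -1, 0, 0, 0], [0.2, 0, 0, -4, 0, 0, 0], [0.2, 0, 0, -8, 0, 0, 0], [0.2, 0, 0, -9, 0, 0, 0], [0.2, 5, 5, -9, 0, 0, 0]]
  ]
}}

```text
time_s: 9.9
tool_pos: [0.4292, -0.2288, 0.0905]
tcp_rot: [0.003, 0.592, 0.806, -0.001]
wrist_force: [1.5, 0.3, -1.3]
width: 0.371
finger_force: 59.6
```

```bash
./go .5982 .1039 .09 108
```

```text
t 9.9 tcp [ 0.4292 -0.2288  0.0905] w 0.37122269603251207 j6 0.6 F [ 1.5  0.3 -1.3]
cm [26.66 26.11 -0.04] deg [ 0.1  0.3 -0.5]
```

>>> {"fn": "step_arm", "kwargs": {
  "motion": [
    [[0.2, 26.6, 26.1, 0, 0, 0, -0.5], [0.2, 26.6, 26.1, 0, 0, 0, -0.5], [0.2, 26.6, 26.1, 0, 0, 0, -0.5], [0.2, 26.6, 26.1, 0, 0, 0, -0.5], [0.2, 26.6, 26.1, 0, 0, 0, -0.5]]
  ]
}}

```text
time_s: 10.4
tool_pos: [0.5412, 0.0011, 0.0882]
tcp_rot: [0.0, 0.585, 0.811, 0.0]
wrist_force: [1.0, -1.5, -1.2]
width: 0.367
finger_force: 59.6
```

```bash
./go .5982 .1039 .09 108
```

```text
t 10.4 tcp [0.5412 0.0011 0.0882] w 0.3672298347533324 j6 1.1 F [ 1.  -1.5 -1.2]
cm [ 7.97  8.64 -0.18] deg [0.  0.  0.3]
```

>>> {"fn": "step_arm", "kwargs": {
  "motion": [
    [[0.2, 7.8, 8.6, 0, 0, 0, 0], [0.2, 7.8, 8.6, 0, 0, 0, 0], [0.2, 7.8, 8.6, 0, 0, 0, 0], [0.2, 7.8, 8.6, 0, 0, 0, 0], [0.2, 7.8, 8.6, 0, 0, 0, 0]]
  ]
}}

```text
time_s: 10.9
tool_pos: [0.5972, 0.0999, 0.0875]
tcp_rot: [-0.0, 0.585, 0.811, -0.0]
wrist_force: [-0.4, -0.7, -1.1]
width: 0.369
finger_force: 59.7
```

```bash
./go .5982 .1039 .0105 108
```

```text
t 10.9 tcp [0.5972 0.0999 0.0875] w 0.369212700437797 j6 1.28 F [-0.4 -0.7 -1.1]
cm [0.35 0.23 7.7 ] deg [-0.1  0.   0.4]
```

>>> {"fn": "step_arm", "kwargs": {
  "motion": [
    [[0.2, 0.35, 0.2, 3, 0, 0, 0], [0.2, 0.35, 0.2, 5.5, 0, 0, 0], [0.2, 0.35, 0.2, 7, 0, 0, 0], [0.2, 0.35, 0.2, 7.6, 0, 0, 0], [0.2, 0.35, 0.2, 7.6, 0, 0, 0]]
  ]
}}

```text
time_s: 11.4
tool_pos: [0.5979, 0.1029, 0.0115]
tcp_rot: [-0.0, 0.586, 0.81, -0.0]
wrist_force: [0.4, 1.1, -0.1]
width: 0.374
finger_force: 59.8
```

```bash
./go .5982 .1039 .0105 108
```

```text
t 11.4 tcp [0.5979 0.1029 0.0115] w 0.37411879220802446 j6 1.28 F [ 0.4  1.1 -0.1]
cm [0.09 0.06 0.1 ] deg [-0.1 -0.   0.2]
```

>>> {"fn": "step_arm", "kwargs": {
  "motion": [
    [[0.2, 0.05, 0, 0.15, 0, 0, 0], [0.6, 0.05, 0, 0.15, 0, 0, 0], [0.65, 0.05, 0, 0.15, 0, 0, 0], [0.65, 0.05, 0, -3, 0, 0, 0], [0.65, 0.05, 0, -7, 0, 0, 0]]
  ]
}}

```text
time_s: 11.9
tool_pos: [0.5973, 0.1046, 0.0814]
tcp_rot: [-0.001, 0.585, 0.811, -0.001]
wrist_force: [0.8, 0.9, 0.7]
width: 0.652
finger_force: 0.0
```

```bash
./go .3798 .283 .09 120
```

```text
t 11.9 tcp [0.5973 0.1046 0.0814] w 0.6517567915236531 j6 1.29 F [0.8 0.9 0.7]
cm [ 23.77 -15.03  -0.8 ] deg [ -0.2  -0.1 -11.7]
```

>>> {"fn": "step_arm", "kwargs": {
  "motion": [
    [[0.95, 23.8, -15, -1.5, 0, 0, -11.7], [0.95, 23.8, -15, -1.5, 0, 0, -11.7], [0.95, 23.8, -15, -1.5, 0, 0, -11.7], [0.95, 23.8, -15, -1.5, 0, 0, -11.7], [0.95, 23.8, -15, -1.5, 0, 0, -11.7]]
  ]
}}

```text
time_s: 12.4
tool_pos: [0.4042, 0.2642, 0.0957]
tcp_rot: [0.0, 0.5, 0.866, 0.001]
wrist_force: [0.0, 0.7, -0.5]
width: 0.95
finger_force: 0.0
```

```bash
./go .3798 .283 .09 120
```

```text
t 12.4 tcp [0.4042 0.2642 0.0957] w 0.9498451774762607 j6 1.45 F [ 0.   0.7 -0.5]
cm [ 2.85 -1.17  0.57] deg [0.1 0.  0. ]
```

>>> {"fn": "step_arm", "kwargs": {
  "motion": [
    [[1, 2.6, -1.1, 0, 0, 0, 0], [1, 2.6, -1.1, 0, 0, 0, 0], [1, 2.6, -1.1, 0, 0, 0, 0], [1, 2.6, -1.1, 0, 0, 0, 0]]
  ]
}}

```text
time_s: 12.8
tool_pos: [0.3839, 0.28, 0.0953]
tcp_rot: [0.0, 0.5, 0.866, 0.0]
wrist_force: [-0.2, -0.3, 0.5]
width: 1.002
finger_force: 0.0
```

```bash
python3 -c "
from h import *
d=grab('wrist','w6.png')"; ./go .3798 .283 -.004 120
```

```text
t 12.85 tcp [0.384  0.2798 0.0951] w 0.9972014832040507 j6 1.5 F [ 0.9  0.1 -0.3]
cm [ 0.49 -0.21  9.91] deg [ 0.  0. -0.]
```

View pics/w6.png

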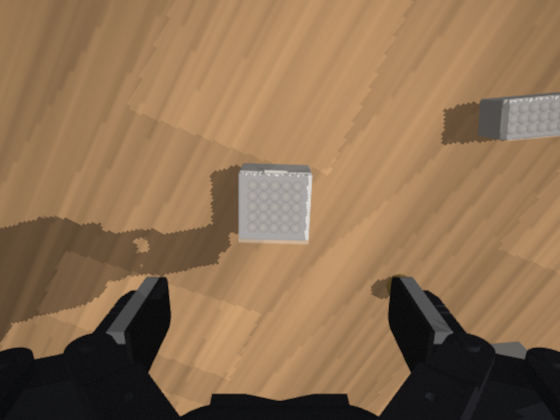

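```bash
python3 -c "
from h import *
d=grab('wrist');print(ray(d,275,207,.034))
for p in [(239,171),(311,172),(309,243),(239,241)]: print(ray(d,*p,.034))
e=ray(d,505,139,.034)-ray(d,559,136,.034);print(e,np.degrees(np.arctan2(e[1],e[0])))
e=ray(d,502,98,.034)-ray(d,559,93,.034);print(e,np.degrees(np.arctan2(e[1],e[0])))"
```

```text
[0.37749887 0.28547769 0.034     ]
[0.34725887 0.29437717 0.034     ]
[0.3854159  0.31564661 0.034     ]
[0.40847658 0.27539046 0.034     ]
[0.3687869  0.25413163 0.034     ]
[-0.02648543 -0.01728047  0.        ] -146.87748974325493
[-0.02643502 -0.01839171  0.        ] -145.17239887933405
```

>>> {"fn": "step_arm", "kwargs": {
  "motion": [
    [[1, 0.65, -0.25, 3, 0, 0, 0], [1, 0.65, -0.25, 6, 0, 0, 0], [1, 0.65, -0.25, 9, 0, 0, 0], [1, 0.65, -0.25, 9.8, 0, 0, 0], [1, 0.65, -0.25, 9.8, 0, 0, 0]]
  ]
}}

```text
time_s: 13.4
tool_pos: [0.3776, 0.2839, -0.0038]
tcp_rot: [-0.001, 0.5, 0.866, -0.001]
wrist_force: [-0.4, 0.2, 0.9]
width: 0.997
finger_force: 0.0
```

>>> {"fn": "step_arm", "kwargs": {
  "motion": [
    [[0.7, 0, 0, 0, 0, 0, 0], [0.5, 0, 0, 0, 0, 0, 0], [0.3, 0, 0, 0, 0, 0, 0], [0.3, 0, 0, 0, 0, 0, 0], [0.3, 0, 0, 0, 0, 0, 0]]
  ]
}}

```text
time_s: 13.9
tool_pos: [0.3786, 0.285, -0.0016]
tcp_rot: [0.001, 0.5, 0.866, 0.001]
wrist_force: [0.0, -1.1, 7.8]
width: 0.52
finger_force: 60.9
```

```bash
./go .5414 -.0070 .09 108; python3 -c "
from h import *
print(monitor.read_state()['finger_force'])"
```

```text
t 13.9 tcp [ 0.3786  0.285  -0.0016] w 0.5202569209789337 j6 1.51 F [ 0.  -1.1  7.8]
cm [-33.43  -0.49  -9.15] deg [ 0.2  0.  12. ]
60.89151620864868
```

>>> {"fn": "step_arm", "kwargs": {
  "motion": [
    [[0.3, 0, 0, -1, 0, 0, 0], [0.3, 0, 0, -4, 0, 0, 0], [0.3, 0, 0, -8, 0, 0, 0], [0.3, 0, 0, -9.2, 0, 0, 0], [0.3, -4, 0, -9.2, 0, 0, 0]]
  ]
}}

```text
time_s: 14.4
tool_pos: [0.3979, 0.2526, 0.0924]
tcp_rot: [0.001, 0.498, 0.867, 0.002]
wrist_force: [1.6, -0.8, -1.3]
width: 0.521
finger_force: 61.5
```

```bash
./go .5414 -.0070 .09 108
```

```text
t 14.4 tcp [0.3979 0.2526 0.0924] w 0.5212458691244428 j6 1.43 F [ 1.6 -0.8 -1.3]
cm [-29.65  -0.71   0.23] deg [ 0.3 -0.1 12.3]
```

>>> {"fn": "step_arm", "kwargs": {
  "motion": [
    [[0.3, -29.6, -0.7, 0, 0, 0, 12.2], [0.3, -29.6, -0.7, 0, 0, 0, 12.2], [0.3, -29.6, -0.7, 0, 0, 0, 12.2], [0.3, -29.6, -0.7, 0, 0, 0, 12.2], [0.3, -29.6, -0.7, 0, 0, 0, 12.2]]
  ]
}}

```text
time_s: 14.9
tool_pos: [0.5184, 0.0287, 0.0902]
tcp_rot: [0.001, 0.589, 0.808, 0.0]
wrist_force: [1.0, 0.9, -0.7]
width: 0.519
finger_force: 61.4
```

```bash
./go .5414 -.0070 .09 108
```

```text
t 14.9 tcp [0.5184 0.0287 0.0902] w 0.5187777627801908 j6 1.15 F [ 1.   0.9 -0.7]
cm [-4.1   1.1   0.03] deg [ 0.1  0.  -0.2]
```

>>> {"fn": "step_arm", "kwargs": {
  "motion": [
    [[0.3, -4, 1.1, 0, 0, 0, 0], [0.3, -4, 1.1, 0, 0, 0, 0], [0.3, -4, 1.1, 0, 0, 0, 0], [0.3, -4, 1.1, 0, 0, 0, 0]]
  ]
}}

```text
time_s: 15.3
tool_pos: [0.5398, -0.0035, 0.0894]
tcp_rot: [-0.0, 0.589, 0.808, 0.0]
wrist_force: [0.1, 0.8, -1.1]
width: 0.521
finger_force: 61.4
```

```bash
./go .5414 -.0070 .0095 108
```

```text
t 15.3 tcp [ 0.5398 -0.0035  0.0894] w 0.5212256886182232 j6 1.1 F [ 0.1  0.8 -1.1]
cm [-0.39  0.04  7.99] deg [-0.  -0.  -0.1]
```

>>> {"fn": "step_arm", "kwargs": {
  "motion": [
    [[0.3, -0.4, 0, 3, 0, 0, 0], [0.3, -0.4, 0, 5.5, 0, 0, 0], [0.3, -0.4, 0, 7.3, 0, 0, 0], [0.3, -0.4, 0, 7.95, 0, 0, 0], [0.3, -0.4, 0, 7.95, 0, 0, 0]]
  ]
}}

```text
time_s: 15.8
tool_pos: [0.5409, -0.0068, 0.0095]
tcp_rot: [-0.0, 0.588, 0.809, -0.0]
wrist_force: [0.4, -0.4, 0.3]
width: 0.523
finger_force: 61.8
```

```bash
./go .5414 -.0070 .0095 108
```

```text
t 15.8 tcp [ 0.5409 -0.0068  0.0095] w 0.5232581410313352 j6 1.09 F [ 0.4 -0.4  0.3]
cm [-0.04  0.04  0.  ] deg [-0.  -0.  -0.1]
```

>>> {"fn": "step_arm", "kwargs": {
  "motion": [
    [[0.7, 0, 0, 0, 0, 0, 0], [0.8, 0, 0, 0, 0, 0, 0], [0.8, 0, 0, 0, 0, 0, 0], [0.8, 0, 0, -4, 0, 0, 0], [0.8, 0, 0, -8, 0, 0, 0]]
  ]
}}

```text
time_s: 16.3
tool_pos: [0.5408, -0.0077, 0.09]
tcp_rot: [-0.001, 0.589, 0.808, -0.001]
wrist_force: [0.6, -0.3, 0.3]
width: 0.799
finger_force: 0.0
```

```bash
./go .4931 .4134 .095 215
```

```text
t 16.3 tcp [ 0.5408 -0.0077  0.09  ] w 0.7985527867363923 j6 1.09 F [ 0.6 -0.3  0.3]
cm [41.55  8.35 -0.47] deg [  -0.    -0.2 -107.2]
```

>>> {"fn": "step_arm", "kwargs": {
  "motion": [
    [[0.8, 41.5, 8.3, -1, 0, 0, -107], [0.8, 41.5, 8.3, -1, 0, 0, -107], [0.8, 41.5, 8.3, -1, 0, 0, -107], [0.8, 41.5, 8.3, -1, 0, 0, -107], [0.8, 41.5, 8.3, -1, 0, 0, -107]]
  ]
}}

```text
time_s: 16.8
tool_pos: [0.5128, 0.2424, 0.096]
tcp_rot: [0.0, 0.249, 0.968, 0.0]
wrist_force: [1.2, 0.4, -0.6]
width: 0.802
finger_force: 0.0
```

```bash
./go .4931 .4134 .095 215
```

```text
t 16.8 tcp [0.5128 0.2424 0.096 ] w 0.801558871209895 j6 0.8 F [ 1.2  0.4 -0.6]
cm [ 9.98 14.03  0.11] deg [  0.    0.1 -63.9]
```

>>> {"fn": "step_arm", "kwargs": {
  "motion": [
    [[0.8, 9.9, 14, 0, 0, 0, -64], [0.8, 9.9, 14, 0, 0, 0, -64], [0.8, 9.9, 14, 0, 0, 0, -64], [0.8, 9.9, 14, 0, 0, 0, -64], [0.8, 9.9, 14, 0, 0, 0, -64]]
  ]
}}

```text
time_s: 17.3
tool_pos: [0.4941, 0.4143, 0.0952]
tcp_rot: [0.0, -0.125, 0.992, 0.0]
wrist_force: [0.2, -1.3, 0.5]
width: 0.8
finger_force: 0.0
```

```bash
./go .4931 .4134 .095 215
```

```text
t 17.3 tcp [0.4941 0.4143 0.0952] w 0.7999037635158551 j6 0.32 F [ 0.2 -1.3  0.5]
cm [ 0.12 -0.06  0.02] deg [  0.    0.  -20.7]
```

>>> {"fn": "step_arm", "kwargs": {
  "motion": [
    [[0.8, 0, 0, 0, 0, 0, -20.7], [0.8, 0, 0, 0, 0, 0, -20.7], [0.8, 0, 0, 0, 0, 0, -20.7], [0.8, 0, 0, 0, 0, 0, -20.7]]
  ]
}}

```text
time_s: 17.7
tool_pos: [0.4951, 0.411, 0.0956]
tcp_rot: [0.0, -0.297, 0.955, 0.0]
wrist_force: [-0.8, -0.1, -0.7]
width: 0.803
finger_force: 0.0
```

```bash
python3 -c "
from h import *
d=grab('wrist','w7.png')"; ./go .4931 .4134 -.003 215
```

```text
t 17.75 tcp [0.4951 0.411  0.0956] w 0.8012406437200622 j6 -0.04 F [ 0.8  0.7 -0.8]
cm [0.03 0.31 9.86] deg [ 0.   0.  -0.6]
```

View pics/w7.png

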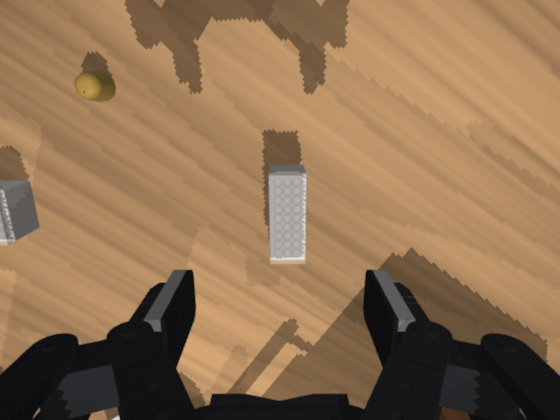

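```bash
python3 -c "
from h import *
d=grab('wrist');print(ray(d,287.5,217,.034))"; ./go .4931 .4134 -.001 215
```

```text
[0.49080706 0.4148851  0.034     ]
t 17.8 tcp [0.4951 0.411  0.0956] w 0.7958948646376086 j6 -0.04 F [-0.3  0.  -0.1]
cm [0.03 0.32 9.66] deg [-0.   0.  -0.6]
```

>>> {"fn": "step_arm", "kwargs": {
  "motion": [
    [[0.8, 0.1, 0.4, 3, 0, 0, 0], [0.8, 0.1, 0.4, 6, 0, 0, 0], [0.8, 0.1, 0.4, 9, 0, 0, 0], [0.8, 0.1, 0.4, 9.7, 0, 0, 0], [0.8, 0.1, 0.4, 9.7, 0, 0, 0]]
  ]
}}

```text
time_s: 18.3
tool_pos: [0.4915, 0.4133, -0.0023]
tcp_rot: [-0.001, -0.296, 0.955, -0.0]
wrist_force: [0.6, 0.3, -0.2]
width: 0.8
finger_force: 0.0
```

>>> {"fn": "step_arm", "kwargs": {
  "motion": [
    [[0.6, 0, 0, 0, 0, 0, 0], [0.4, 0, 0, 0, 0, 0, 0], [0.15, 0, 0, 0, 0, 0, 0], [0.15, 0, 0, 0, 0, 0, 0], [0.15, 0, 0, 0, 0, 0, 0]]
  ]
}}

```text
time_s: 18.8
tool_pos: [0.4927, 0.4142, -0.0]
tcp_rot: [0.001, -0.296, 0.955, 0.0]
wrist_force: [-0.4, -0.0, 7.0]
width: 0.265
finger_force: 60.0
```

```bash
./go .6250 .0200 .095 198; python3 -c "
from h import *
print(monitor.read_state()['finger_force'])"
```

```text
t 18.8 tcp [ 0.4927  0.4142 -0.    ] w 0.2654265175577481 j6 -0.03 F [-0.4 -0.   7. ]
cm [ 11.38 -39.99  -9.53] deg [ 0.   0.1 16.5]
59.97305631637573
```

>>> {"fn": "step_arm", "kwargs": {
  "motion": [
    [[0.15, 0, 0, -1, 0, 0, 0], [0.15, 0, 0, -4, 0, 0, 0], [0.15, 0, 0, -8, 0, 0, 0], [0.15, 0, 0, -9.5, 0, 0, 0], [0.15, 1.1, -4, -9.5, 0, 0, 0]]
  ]
}}

```text
time_s: 19.3
tool_pos: [0.5059, 0.378, 0.0972]
tcp_rot: [0.003, -0.298, 0.954, 0.001]
wrist_force: [0.5, 0.3, -0.7]
width: 0.263
finger_force: 59.1
```

```bash
./go .6250 .0200 .095 198
```

```text
t 19.3 tcp [0.5059 0.378  0.0972] w 0.26344580004758067 j6 -0.1 F [ 0.5  0.3 -0.7]
cm [ 10.61 -36.21   0.14] deg [ 0.1  0.4 16.7]
```

>>> {"fn": "step_arm", "kwargs": {
  "motion": [
    [[0.15, 10.6, -36.2, 0, 0, 0, 16.6], [0.15, 10.6, -36.2, 0, 0, 0, 16.6], [0.15, 10.6, -36.2, 0, 0, 0, 16.6], [0.15, 10.6, -36.2, 0, 0, 0, 16.6], [0.15, 10.6, -36.2, 0, 0, 0, 16.6]]
  ]
}}

```text
time_s: 19.8
tool_pos: [0.5838, 0.135, 0.0944]
tcp_rot: [0.0, -0.155, 0.988, -0.0]
wrist_force: [1.1, 0.1, -0.7]
width: 0.259
finger_force: 59.1
```

```bash
./go .6250 .0200 .095 198
```

```text
t 19.8 tcp [0.5838 0.135  0.0944] w 0.2588979680312901 j6 -0.22 F [ 1.1  0.1 -0.7]
cm [ -0.39 -12.21  -0.06] deg [-0.   0.  -0.1]
```

>>> {"fn": "step_arm", "kwargs": {
  "motion": [
    [[0.15, -0.4, -12, 0, 0, 0, 0], [0.15, -0.4, -12, 0, 0, 0, 0], [0.15, -0.4, -12, 0, 0, 0, 0], [0.15, -0.4, -12, 0, 0, 0, 0], [0.15, -0.4, -12, 0, 0, 0, 0]]
  ]
}}

```text
time_s: 20.3
tool_pos: [0.6238, 0.0242, 0.0936]
tcp_rot: [-0.0, -0.155, 0.988, 0.0]
wrist_force: [0.9, -0.1, -1.0]
width: 0.263
finger_force: 59.1
```

```bash
./go .6250 .0200 .011 198
```

```text
t 20.3 tcp [0.6238 0.0242 0.0936] w 0.2630397081157134 j6 -0.41 F [ 0.9 -0.1 -1. ]
cm [ 0.01 -0.44  8.26] deg [ 0.  -0.  -0.2]
```

>>> {"fn": "step_arm", "kwargs": {
  "motion": [
    [[0.15, 0, -0.4, 3, 0, 0, 0], [0.15, 0, -0.4, 5.5, 0, 0, 0], [0.15, 0, -0.4, 7.5, 0, 0, 0], [0.15, 0, -0.4, 8.2, 0, 0, 0], [0.15, 0, -0.4, 8.2, 0, 0, 0]]
  ]
}}

```text
time_s: 20.8
tool_pos: [0.6246, 0.0218, 0.0115]
tcp_rot: [-0.0, -0.156, 0.988, 0.0]
wrist_force: [-0.1, -0.5, -1.0]
width: 0.262
finger_force: 59.1
```

```bash
./go .6250 .0200 .011 198
```

```text
t 20.8 tcp [0.6246 0.0218 0.0115] w 0.26191985118074673 j6 -0.41 F [-0.1 -0.5 -1. ]
cm [ 0.02 -0.19  0.05] deg [ 0.  -0.1 -0. ]
```

>>> {"fn": "step_arm", "kwargs": {
  "motion": [
    [[0.15, 0, -0.1, 0.1, 0, 0, 0], [0.5, 0, -0.1, 0.1, 0, 0, 0], [0.55, 0, -0.1, 0.1, 0, 0, 0], [0.55, 0, -0.1, -4, 0, 0, 0], [0.55, 0, -0.1, -9, 0, 0, 0]]
  ]
}}

```text
time_s: 21.3
tool_pos: [0.6243, 0.0194, 0.1008]
tcp_rot: [-0.002, -0.155, 0.988, 0.001]
wrist_force: [1.0, 0.5, -0.4]
width: 0.554
finger_force: 0.0
```

>>> {"fn": "step_arm", "kwargs": {
  "motion": [
    [[0.55, 15, 12, -8, 0, 0, 0], [0.55, 15, 12, -8, 0, 0, 0], [0.55, 15, 24, -8, 0, 0, 0], [0.55, 15, 24, -8, 0, 0, 0], [0.55, 15, 24, -8, 0, 0, 0]]
  ]
}}

```text
time_s: 21.8
tool_pos: [0.4416, 0.1636, 0.1716]
tcp_rot: [0.001, -0.155, 0.988, 0.0]
wrist_force: [0.8, 0.4, -0.0]
width: 0.55
finger_force: 0.0
```

```bash
python3 -c "
from h import *
t=grab('top','t8.png')
print(monitor.read_state()['tool_pos'])
a=cv2.imread('pics/t8.png');b=cv2.imread('pics/side1.png')
s=grab('side','s8.png');s=cv2.imread('pics/s8.png')
A=cv2.resize(a[140:250,190:300],(400,400),interpolation=2)
B=cv2.resize(s[150:230,230:360],(390,240),interpolation=2)
C=cv2.resize(a,(390,292))
cv2.imwrite('pics/f.png',np.hstack([cv2.copyMakeBorder(A,0,132,0,0,0),np.vstack([B,C])]))"
```

```text
[0.43738817 0.16775876 0.17341982]
```

View pics/f.png

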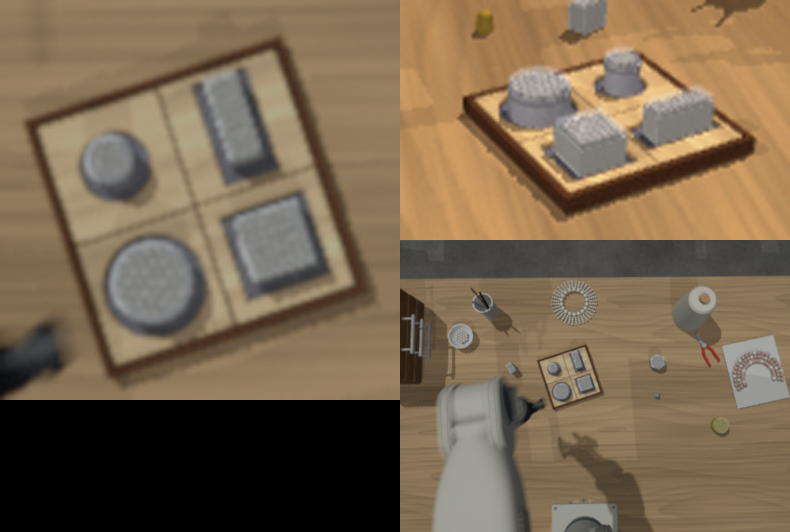

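```bash
python3 -c "
from h import *
print(workorder.job_done())"
```

```text
the job is handed in; nothing more can be done
None
```

I packed all four containers in their own recesses and handed the job in at about 22 s; the last pictures show each one flat, with the six-sided tin and shorter box still standing where they were, but the hand-in returned no verdict.

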